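Load a reagent cartridge into the bench analyser

TASK

Take the blue-capped reagent cartridge out of the grey rack, stand it in the well of the white analyser with its black-striped side towards the black mark on the deck, and press it down past the sprung ball until it clicks and sits firmly on the bottom, then let go. Lower it in rather than dropping it, press gently and stop when it is home, and leave the yellow and green cartridges and the bottle where they stand.

Things in the scene. Friction and masses are not known exactly. Their poses are not given: they have to be found in the camera images.
- blue_cartridge: Cartridge to load: upright white box 40 (x) by 28 (y) by 75 mm tall, top 12 mm a blue cap of the same outline; 100 to 200 g. Origin: centre of its underside, z up. +x is the striped side: black stripe down that face, black bar along that edge of the cap. Stands in one of the rack's three pockets, underside 7 mm above the table; relative yaw to the rack is within 0.03 rad.
- groove (a point): Centre of the groove across the blue cartridge's +x (striped) face: 12 mm high, 6 mm deep, 20 to 32 mm above the underside. The sprung ball drops into it when the cartridge is home. Below it the foot is bevelled on that side only (4 mm in, 8 mm up).
- yellow_cartridge: Same kind of cartridge with a yellow cap; stays in the rack. Origin at the centre of its underside.
- green_cartridge: Same kind of cartridge with a green cap; stays in the rack. Origin at the centre of its underside.
- rack: Fixed grey block, 70 mm (x) by 200 mm (y), 32 mm high, origin at the centre of its underside. Three pockets at y = -60, 0 and +60 mm, each 44 by 32 mm and 25 mm deep: cartridges stand 50 mm out of it, with 32 mm gaps between them along y.
- analyser: Fixed white box, 200 (x) by 170 mm (y), flat top (deck) 85 mm above the table; origin: centre of its underside. The well is in the deck's centre; a black rectangle beside it marks its +x side, where the ball is. All contact forces on it, summed (ball and walls included, some 15 N in passing), must stay below 35 N; a press of 12 to 15 N seats a cartridge.
- mouth (a point): Centre of the well's mouth, at deck height; x to the ball side (black mark), z up. The well is 42 mm (x) by 30 mm (y), 1 mm clear each side of the cartridge, mouth bevelled 4 mm outwards all round (6 mm deep). Its firm-rubber-faced bottom plate is height-adjustable, unseen and not measured: 51 to 65 mm below the deck (it carries the ball along), so feel for it.
- ball (a joint): Sprung steel ball, 12 mm across, in the well's +x wall, centre 24 mm above the bottom plate. 0 = fully out; grows (m) as it is pushed back, about 0.002 with the flat side against it. Pressing a cartridge past it takes about 4 to 10 N; at first touch it stands about 22 mm above home. After the click the bottom plate stops it rigidly, 10 to 24 mm proud of the deck.
- ejector (a joint): Sprung plate, 22 by 16 mm, that stands 5 mm above the well's bottom plate and pushes the cartridge up (2.7 N at 0). Value in m: 0 = up, about 0.005 = pressed down level with the bottom plate, cartridge fully home (then about 7 N). If the cartridge is let go before the click it is pushed back up; once the ball is in the groove it is held down.
- bottle: White closed reagent bottle, 48 mm across and 90 mm high, standing loose on the table; leave it alone. Origin at the centre of its underside.

How it is judged:
By the outcome, as a careful person would: the job done as asked, in the order asked, and still so for the second after the job is handed in, with the robot touching nothing.
It also fails if it takes over 51 s, if anything falls off the work surface, if the arm or the gripper's body presses on something with over 40 N, if the wrist force passes 120 N, or if a joint passes its speed limit or range.

ROBOT

A 6-joint arm with a two-finger parallel gripper is mounted at the origin on the work surface. World frame = base frame: x ahead of the robot, y to its left, z up, the work surface at z = 0. Lengths are in m, angles in rad, forces in N, time in s.
With the tool pointing down it reaches from about 0.3 to 0.875 m from the base axis. Payload 6.4 kg.
Tool frame: the origin (TCP) lies midway between the tips of the shut fingers; the grasp point (between the pads) lies 19 mm behind it (pinch_z is the z of the grasp point in the tool frame, in m); z points along the fingers, y is the line along which they close (so a half turn about z gives the same grasp; the last joint's range is limited). The gripper opens to 85 mm and grips with 20 to 120 N. Pads are 22 mm wide; open, the fingers measure 114 mm over their backs; the gripper's body (76 mm by 85 mm) begins 54 mm behind the grasp point. The pads swing forward as they close: fully open they stand 13 mm farther back than shut.
Start: joints at [0.898, 0.181, 1.607, -0, 1.354, -0.206], TCP at [0.259, 0.514, 0.231] pointing down, gripper open.
Joint ranges: [-2.99, 2.99], [-0.89, 2.07], [0.3, 2.58], [-1.14, 4.28], [0, 2.63], [-3.12, 3.12]. Speed limits (rad/s): [2.57, 2.57, 3.01, 3.14, 3.14, 3.14].

INTERFACE

Orientations are given as a 3x3 rotation matrix whose columns are the frame's x, y, z axes.
In Python, from cell import state, read_camera, get_calibration, job_done, pinch_z gives the robot as it stands. The module is installed in compiled form; this text tells all that it offers.
- The arm moves only by the shell command python3 -m pendant 'ROWS'. ROWS is JSON, one flat list of numbers, 7 for each row, row after row: the shift along the tool's x, y, z in mm, then the turn, a rotation vector about the tool's x, y, z in degrees, then the finger opening in mm, from 0 to 85.4. A call has 1 to 8 rows; each row shifts and turns the commanded pose from where the row before left it, along the tool's axes as they then stand; what a row does not reach is not made up. A row lasts 1/12 s, in which the tool goes at most 41.7 mm and 7.16 degrees, less where a joint would pass 70% of its speed; a pose out of reach is approached as far as the arm can. A call is refused whole if a number of a shift passes 41.7 or a number of a turn 7.16, either way. A call with a gripper value outside its range is refused whole. The fingers move at their own pace and stop on an object; the grip force is fixed at half the most. Time passes only in rows, so rows that do not move let the fingers close. It gives the time, the measured TCP pose, the force, the opening and the grip force at its end, in the units of the state.
- state(): the state, without advancing time (a new reading comes with each control period).
- read_camera(name): name is "scene" or "top" or "wrist"; returns the picture (400x640x3 uint8, red, green, blue); there is no depth.
- get_calibration(name): a dict with "K" (3x3 intrinsics, pixels), "R" (3x3) and "t" (3): a world point X has camera coordinates R X + t. Camera axes: x right, y down, z forward; pixel columns grow to the right and rows downward; lengths in m; the calibration is good to about 2 mm. The wrist camera is an equidistant fisheye: a pixel r from the principal point sees the ray r / f radians off the axis. A picture is of the moment at which its call begins: read the wrist's pose just before it. get_calibration takes no time and is no camera call; for the wrist camera it gives the pose at the moment of the call.
- job_done(): hands the job in; it is judged then, once.
The state is a dict: "time": time; "joint_pos": joint angles; "qvel": joint speeds; "joint_efforts": joint torques, N m; "position": TCP position; "tcp_rot": TCP orientation; "ft_force": force on the tool from outside, world axes, zero at the start; "wrist_torque": the same for the moment, N m; "opening": opening from 0.0 (shut) to 1.0 (fully open); "finger_force": force on a finger pad.
Only numpy, scipy, OpenCV 4.12 (cv2) and the standard library are available. Lean on these libraries where they do the work, as an engineer would, in place of code of your own. Each camera call takes 0.05 s, during which the arm holds its last target. There are 200 camera calls.

## Working session

There is one attempt and no reset: what is moved stays moved. The work goes in short steps, Python scripts to look and compute and a shell command to move; the robot and the scene stay as the last step left them, time stands still between calls to the robot, and variables do not carry over. Pictures are saved under pics/ and viewed, at most 10 in all, crops included, and the job is handed in when it is done.

```bash
mkdir -p pics; python3 - <<'E'
from cell import *
import cv2,numpy as np
s=state();print(s['time'],s['position'],s['tcp_rot'],s['opening'],pinch_z)
for n in("scene","top","wrist"):
    c=get_calibration(n);print(n,c)
    im=read_camera(n);cv2.imwrite(f"pics/{n}0.png",im[:,:,::-1])
E
```

```text
0.0 [0.25839725 0.51305307 0.23038943] [[-8.93013008e-01  4.50029570e-01 -1.07393813e-03]
 [ 4.50030706e-01  8.93012095e-01 -1.32705142e-03]
 [ 3.61827364e-04 -1.66837931e-03 -9.99998543e-01]] 0.9990583809095076 -0.0187
scene {'K': array([[465.46984839,   0.        , 316.28029821],
       [  0.        , 465.46984839, 200.57226461],
       [  0.        ,   0.        ,   1.        ]]), 'R': array([[ 0.21769654,  0.97595932, -0.01056509],
       [ 0.74975608, -0.17415062, -0.63838654],
       [-0.62487922,  0.1310533 , -0.76964342]]), 't': array([-0.14257755, -0.39932792,  1.45097088])}
top {'K': array([[404.10308558,   0.        , 321.84503031],
       [  0.        , 404.10308558, 203.27773096],
       [  0.        ,   0.        ,   1.        ]]), 'R': array([[ 0.02136418, -0.99973332,  0.00876724],
       [-0.9817874 , -0.02263488, -0.18862972],
       [ 0.18877786, -0.00457765, -0.98200915]]), 't': array([0.01627776, 0.59773064, 0.82571446])}
wrist {'K': array([[309.70691629,   0.        , 318.44185758],
       [  0.        , 309.70691629, 201.18499527],
       [  0.        ,   0.        ,   1.        ]]), 'R': array([[ 0.44985587,  0.89310005, -0.00141308],
       [ 0.85703229, -0.43124229,  0.28200308],
       [ 0.25124758, -0.1280718 , -0.95941246]]), 't': array([-0.57395324, -0.03646064,  0.37750864])}
```

View pics/scene0.png

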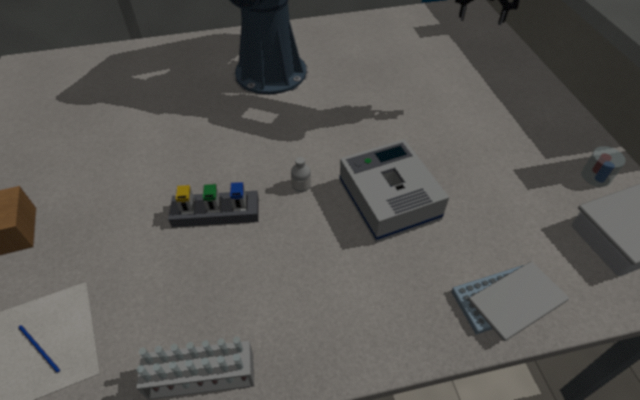

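View pics/top0.png

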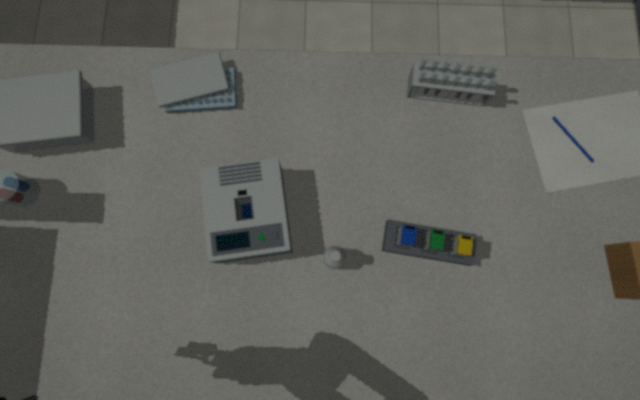

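Scene: rack at (213,208) with blue cap at (237,188), yellow and green to its left; analyser deck well at (393,177), black mark at (400,187). Top: blue cap (409,236), black bar up (+x away); well (245,208), mark (242,192). Bottle stands between (334,257).

```bash
python3 - <<'E'
import cv2,numpy as np
t=cv2.imread("pics/top0.png");s=cv2.imread("pics/scene0.png")
def up(i,x,y,w,h,k):return cv2.resize(i[y:y+h,x:x+w],None,fx=k,fy=k,interpolation=cv2.INTER_CUBIC)
a=up(t,195,150,100,75*1,4);b=up(t,380,210,100,75,4);c=up(s,335,140,100,75,4);d=up(s,165,165,100,75,4)
o=np.vstack([np.hstack([a,b]),np.hstack([c,d])])
o=np.clip(o*1.6,0,255).astype(np.uint8);cv2.imwrite("pics/crop1.png",o)
E
```

```text
(no output)
```

View pics/crop1.png

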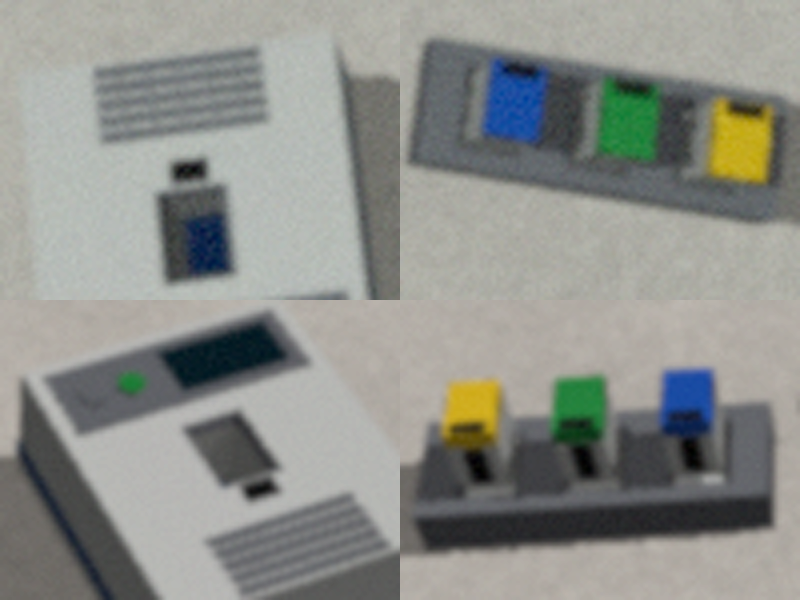

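Crops: well corners (a) (158,193),(226,186),(234,274),(166,282), mark (189,170); in c the same at (184,428),(240,412),(281,470),(223,487), mark (261,489). Cap-top corners in b: (492,58),(548,66),(541,143),(484,136); bars of blue at b (521,69) and d (685,418).

```bash
cat >h.py <<'E'
import cv2,numpy as np
from cell import *
def ray(n,p):
    c=get_calibration(n);K=c["K"];d=c["R"].T@np.linalg.solve(K,[p[0],p[1],1]);return -c["R"].T@c["t"],d
def onz(n,p,z):
    o,d=ray(n,p);return o+d*(z-o[2])/d[2]
def tri(a,b):
    A=0;B=0
    for o,d in(a,b):
        d=d/np.linalg.norm(d);M=np.eye(3)-np.outer(d,d);A=A+M;B=B+M@o
    X=np.linalg.solve(A,B);return X,[np.linalg.norm(np.cross(X-o,d/np.linalg.norm(d)))for o,d in(a,b)]
E
python3 - <<'E'
from h import *
np.set_printoptions(precision=4,suppress=True)
f=lambda p,ox,oy,cx,cy:((p[0]-cx)/4+ox-.375,(p[1]-cy)/4+oy-.375)
T=lambda p:f(p,195,150,0,0)
B=lambda p:f(p,380,210,400,0)
C=lambda p:f(p,335,140,0,300)
D=lambda p:f(p,165,165,400,300)
for n,a,b in(("well",T((196,234)),C((232,449))),("mark",T((189,170)),C((261,489))),("bar",B((521,69)),D((685,418))),("back",B((512,139)),D((689,371))),("gbar",B((631,86)),D((577,425))),("ybar",B((745,107)),D((470,433)))):
    X,e=tri(ray("top",a),ray("scene",b));print(n,X,np.max(e))
w=[onz("top",T(p),.085) for p in((158,193),(226,186),(234,274),(166,282))];print(np.mean(w,0));print(w[0]-w[3],w[1]-w[2],w[1]-w[0],w[2]-w[3])
w=[onz("scene",C(p),.085) for p in((184,428),(240,412),(281,470),(223,487))];print(np.mean(w,0));print(w[3]-w[0],w[2]-w[1],w[1]-w[0],w[2]-w[3])
w=[onz("top",B(p),.082) for p in((492,58),(548,66),(541,143),(484,136))];print(np.mean(w,0));print(w[0]-w[3],w[1]-w[2],w[1]-w[0],w[2]-w[3])
E
```

```text
well [0.5779 0.1945 0.0839] 0.00022330756413715846
mark [0.6118 0.1997 0.0859] 0.00015430466464045988
bar [ 0.5463 -0.1566  0.0811] 3.496281079814261e-05
back [ 0.5097 -0.1511  0.0788] 0.000473382188308876
gbar [ 0.5385 -0.2146  0.0815] 0.0005172623506047726
ybar [ 0.5291 -0.2737  0.0799] 0.00047563758564511975
[0.5779 0.194  0.085 ]
[0.0474 0.0071 0.    ] [0.0469 0.0067 0.    ] [ 0.0046 -0.0357 -0.    ] [ 0.005  -0.0353  0.    ]
[0.5787 0.1942 0.085 ]
[0.0477 0.0074 0.    ] [0.0477 0.0078 0.    ] [-0.0047  0.035   0.    ] [-0.0047  0.0354  0.    ]
[ 0.5295 -0.1535  0.082 ]
[ 0.0411 -0.0048  0.    ] [ 0.0405 -0.0046  0.    ] [-0.0036 -0.0294  0.    ] [-0.003  -0.0297  0.    ]
```

Heights agree with the text (deck 0.084, cap ~0.081). Blue at (0.529,-0.153), yaw about -0.13; well at (0.578,0.194), yaw about 0.155. I'll grip across x.

```bash
python3 -m pendant '[0,0,0,0,0,7,85, 0,0,0,0,0,7,85, 0,0,0,0,0,7,85, 0,0,0,0,0,7,85, 0,0,0,0,0,7,85, 0,0,0,0,0,7,85, 0,0,0,0,0,7,85, 0,0,0,0,0,7,85]'; python3 -m pendant '[0,0,0,0,0,7,85, 0,0,0,0,0,7,85, 0,0,0,0,0,0.7,85]'
cat >>h.py <<'E'
from scipy.spatial.transform import Rotation as Ro
def go(pos,yaw):
    "print tool-frame shift (mm) and turn (deg) to TCP pos with tool y at angle yaw, pointing straight down"
    s=state();R=np.array(s['tcp_rot']);p=np.array(s['position'])
    y=np.array([np.cos(yaw),np.sin(yaw),0]);z=np.array([0,0,-1.]);G=np.c_[np.cross(y,z),y,z]
    print("t",round(s['time'],2),"pos",p.round(4),"yaw",round(np.arctan2(R[1,1],R[0,1]),4),"shift",(R.T@(pos-p)*1e3).round(1),"turn",np.degrees(Ro.from_matrix(R.T@G).as_rotvec()).round(2),"F",np.round(s['ft_force'],1),"open",round(s['opening'],3))
E
python3 -c "
from h import *
go(np.array([.529,-.1535,.2]),-.13)"
```

```text
time: 0.82
position: [0.2586, 0.5133, 0.2309]
tcp_rot: [[-0.12, 0.993, -0.0], [0.993, 0.12, -0.001], [-0.001, -0.001, -1.0]]
ft_force: [-0.4, -0.7, -0.4]
opening: 0.997
finger_force: 0.0
time: 1.07
position: [0.2586, 0.5133, 0.2309]
tcp_rot: [[0.134, 0.991, -0.0], [0.991, -0.134, -0.001], [-0.001, -0.0, -1.0]]
ft_force: [0.1, -0.5, 0.4]
opening: 0.996
finger_force: 0.0
t 1.07 pos [0.2586 0.5133 0.2309] yaw -0.1345 shift [-624.5  357.4   31.2] turn [-0.02  0.04 -0.26] F [ 0.1 -0.5  0.4] open 0.996
```

```bash
python3 -m pendant '[-31,17.8,0,0,0,0,85, -31,17.8,0,0,0,0,85, -31,17.8,0,0,0,0,85, -31,17.8,0,0,0,0,85, -31,17.8,0,0,0,0,85, -31,17.8,0,0,0,0,85, -31,17.8,0,0,0,0,85, -31,17.8,0,0,0,0,85]' >/dev/null; python3 -m pendant '[-31,17.8,0,0,0,0,85, -31,17.8,0,0,0,0,85, -31,17.8,0,0,0,0,85, -31,17.8,0,0,0,0,85, -31,17.8,0,0,0,0,85, -31,17.8,0,0,0,0,85, -31,17.8,0,0,0,0,85, -31,17.8,0,0,0,0,85]' >/dev/null; python3 -m pendant '[-31,17.8,10,0,0,0,85, -31,17.8,10,0,0,0,85, -31,17.8,10,0,0,0,85, -31,17.8,0,0,0,0,85, 0,0,0,0,0,0,85]'>/dev/null
python3 - <<'E'
from h import *
go(np.array([.529,-.1535,.2]),-.13)
print(get_calibration("wrist"))
cv2.imwrite("pics/w1.png",read_camera("wrist")[:,:,::-1])
E
```

```text
t 2.82 pos [ 0.5326 -0.153   0.2004] yaw -0.1309 shift [-1.  -3.5  0.4] turn [ 0.02  0.11 -0.05] F [-0.2 -0.  -1. ] open 0.996
{'K': array([[309.70691629,   0.        , 318.44185758],
       [  0.        , 309.70691629, 201.18499527],
       [  0.        ,   0.        ,   1.        ]]), 'R': array([[ 9.91469317e-01, -1.30339906e-01, -3.19752218e-04],
       [-1.24863928e-01, -9.50512577e-01,  2.84490491e-01],
       [-3.73843923e-02, -2.82023668e-01, -9.58678809e-01]]), 't': array([-0.54819552, -0.10716562,  0.32454624])}
```

View pics/w1.png

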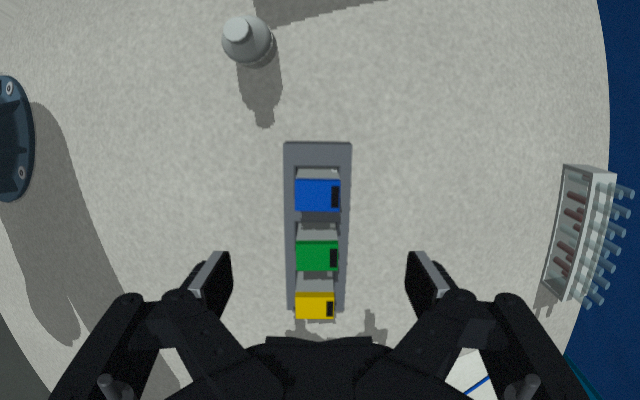

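Wrist picture: rack vertical at cols 285–350, blue cap (318,196) with bar on its right (+x) side, green (317,255), yellow (315,305), bottle (245,42).

```bash
cat >>h.py <<'E'
def fray(p,c):
    K=c["K"];d=np.array([p[0]-K[0,2],p[1]-K[1,2]]);r=np.hypot(*d);th=r/K[0,0]
    v=np.r_[d/max(r,1e-9)*np.sin(th),np.cos(th)];return -c["R"].T@c["t"],c["R"].T@v
def fonz(p,c,z):
    o,d=fray(p,c);return o+d*(z-o[2])/d[2]
def fproj(X,c):
    v=c["R"]@np.asarray(X)+c["t"];th=np.arctan2(np.hypot(v[0],v[1]),v[2]);u=v[:2]/np.hypot(v[0],v[1])*th*c["K"][0,0];return u+c["K"][:2,2]
E
python3 - <<'E'
from h import *
np.set_printoptions(precision=4,suppress=True)
c=get_calibration("wrist")
im=cv2.imread("pics/w1.png");h=cv2.cvtColor(im,cv2.COLOR_BGR2HSV)
m=((h[...,0]>100)&(h[...,0]<130)&(h[...,1]>140)&(h[...,2]>50)).astype(np.uint8);m[:,400:]=0;m[:,:200]=0
ys,xs=np.nonzero(m);print(xs.min(),xs.max(),ys.min(),ys.max())
for r in range(ys.min(),ys.max()+1,4):
    q=xs[ys==r];print(r,q.min(),q.max(),end="; ")
# ideal projection of model
from itertools import product
for yaw in(-.13,):
  R=np.array([[np.cos(yaw),-np.sin(yaw)],[np.sin(yaw),np.cos(yaw)]])
  for z in(.082,.07):
    print(z,[fproj(np.r_[R@[a*.02,b*.014]+[.529,-.1535],z],c).round(1) for a,b in((-1,1),(1,1),(1,-1),(-1,-1))])
k=im[160:240,270:370];cv2.imwrite("pics/w1c.png",np.clip(cv2.resize(k,None,fx=7,fy=7,interpolation=cv2.INTER_CUBIC)*1.0,0,255).astype(np.uint8))
E
```

```text
295 340 179 211
179 295 338; 183 295 340; 187 295 339; 191 295 339; 195 295 339; 199 295 339; 203 295 339; 207 295 339; 211 302 339; 0.082 [array([292.4, 184. ]), array([338.8, 184. ]), array([338.2, 214.8]), array([293.2, 214.8])]
0.07 [array([293.5, 181. ]), array([338., 181.]), array([337.5, 210.6]), array([294.2, 210.6])]
```

View pics/w1c.png

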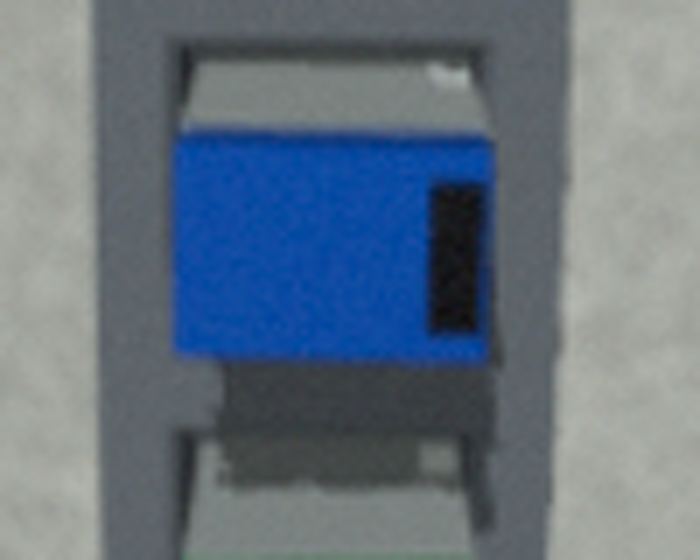

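Blue cap in the crop: top face (174,145)–(490,357), i.e. px cols 295–340, rows 181–211; bar at right. Compared with the model: about +1.5 mm in x, +3 mm in y, yaw about -0.145.

```bash
python3 -c "
from h import *
go(np.array([.530,-.152,.053]),-.145)"
```

```text
t 2.87 pos [ 0.5318 -0.1503  0.2006] yaw -0.1307 shift [ -1.9  -1.4 147.6] turn [-0.04  0.01  0.82] F [0.1 0.1 0.2] open 1.0
```

```bash
python3 -m pendant '[-1.9,-1.4,30,0,0,0.8,85, 0,0,0,0,0,0,85,0,0,0,0,0,0,85]' >/dev/null
cat >>h.py <<'E'
def rect(yaw,pos,sx,sy,z):
    R=np.array([[np.cos(yaw),-np.sin(yaw)],[np.sin(yaw),np.cos(yaw)]])
    return [np.r_[R@[a*sx/2,b*sy/2]+pos,z] for a,b in((-1,1),(1,1),(1,-1),(-1,-1))]
E
python3 - <<'E'
from h import *
np.set_printoptions(precision=4,suppress=True)
for i in range(3):
    c=get_calibration("wrist");s=state();im=read_camera("wrist")
    h=cv2.cvtColor(im,cv2.COLOR_RGB2HSV)
    m=((h[...,0]>100)&(h[...,0]<130)&(h[...,1]>140)&(h[...,2]>80)).astype(np.uint8);m[:,400:]=0;m[:,:200]=0
    ys,xs=np.nonzero(m)
    m[:]=cv2.morphologyEx(m,cv2.MORPH_CLOSE,np.ones((15,15)))
    cnt=max(cv2.findContours(m,0,2)[0],key=cv2.contourArea)
    print(np.array(s['position']),-c["R"].T@c["t"],xs.min(),xs.max(),ys.min(),ys.max(),cv2.minAreaRect(cnt))
    print([fproj(p,c).round(1) for p in rect(-.145,[.529,-.1535],.04,.028,.082)])
go(np.array([.530,-.152,.053]),-.145)
E
```

```text
[ 0.5281 -0.1475  0.1699] [ 0.5392 -0.077   0.3112] 300 350 194 230 ((324.9999694824219, 212.0), (49.99999237060547, 35.99999237060547), -0.0)
[array([294.9, 196.1]), array([346.9, 196.3]), array([345.8, 230.2]), array([295.6, 230. ])]
[ 0.5292 -0.148   0.1714] [ 0.5399 -0.0773  0.3126] 298 348 193 229 ((323.0, 211.0), (36.0, 50.0), 90.0)
[array([293.3, 195.1]), array([345. , 195.4]), array([343.9, 229.1]), array([294. , 228.9])]
[ 0.5299 -0.1483  0.1723] [ 0.5403 -0.0775  0.3134] 297 347 192 228 ((321.9999694824219, 209.99998474121094), (35.99999237060547, 49.99999237060547), 90.0)
[array([292.1, 194.5]), array([343.7, 194.6]), array([342.7, 228.3]), array([292.9, 228.1])]
t 3.27 pos [ 0.5303 -0.1486  0.1727] yaw -0.1419 shift [ -3.4  -0.  119.7] turn [0.09 0.03 0.18] F [-0.3  0.1  0.9] open 0.994
```

```bash
python3 -m pendant '[-2.4,0.7,25,0,0,0.2,85, -2.4,0.7,25,0,0,0,85, 0,0,25,0,0,0,85, 0,0,20,0,0,0,85, 0,0,10,0,0,0,85,0,0,0,0,0,0,85,0,0,0,0,0,0,85,0,0,0,0,0,0,85]' >/dev/null
python3 -c "
from h import *
c=get_calibration('wrist');im=read_camera('wrist')
cv2.imwrite('pics/w2.png',im[:,:,::-1])
go(np.array([.531,-.1535,.053]),-.145);
print([fproj(p,c).round(1) for p in rect(-.145,[.531,-.1535],.04,.028,.082)])"
```

```text
t 3.98 pos [ 0.5319 -0.1546  0.0682] yaw -0.147 shift [ 1.  -1.1 15.2] turn [ 0.18  0.07 -0.12] F [-0.1 -0.8 -0.3] open 0.992
[array([271.5, 241.9]), array([360. , 241.8]), array([357. , 293.6]), array([275.2, 293.7])]
```

View pics/w2.png

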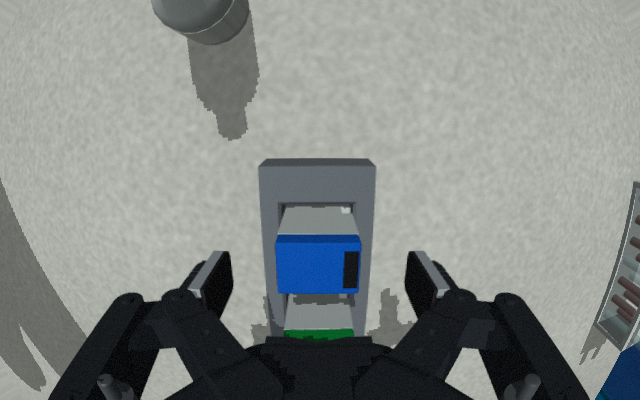

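Wrist: blue cap at cols 276–361, rows 238–293, midway between the fingers (at 218 and 420); agrees with the estimate within ~1 mm. Lower and close.

```bash
python3 -m pendant '[1,0,10,0,0,0,85, 0,0,5,0,0,0,85, 0,0,0,0,0,0,85, 0,0,0,0,0,0,85, 0,0,0,0,0,0,55, 0,0,0,0,0,0,30, 0,0,0,0,0,0,30, 0,0,0,0,0,0,30]'; python3 -m pendant '[0,0,0,0,0,0,30, 0,0,0,0,0,0,30, 0,0,0,0,0,0,30, 0,0,0,0,0,0,30]'
```

```text
time: 4.65
position: [0.5308, -0.1532, 0.0516]
tcp_rot: [[0.147, 0.989, 0.0], [0.989, -0.147, -0.0], [-0.0, 0.0, -1.0]]
ft_force: [-3.3, 1.1, 8.9]
opening: 0.461
finger_force: 59.0
time: 4.98
position: [0.531, -0.1532, 0.0517]
tcp_rot: [[0.147, 0.989, 0.001], [0.989, -0.147, -0.0], [-0.0, 0.001, -1.0]]
ft_force: [-0.2, 0.0, 3.6]
opening: 0.461
finger_force: 60.8
```

```bash
python3 -m pendant '[0,0,-10,0,0,0,30, 0,0,-10,0,0,0,30, 0,0,-20,0,0,0,30, 0,0,-25,0,0,0,30, 0,0,-30,0,0,0,30, 0,0,-25,0,0,0,30, 0,0,-10,0,0,0,30, 0,0,0,0,0,0,30]'
python3 -c "
from h import *
go(np.array([.577,.194,.18]),.155)"
```

```text
time: 5.65
position: [0.5324, -0.154, 0.1849]
tcp_rot: [[0.147, 0.989, 0.006], [0.989, -0.147, -0.003], [-0.002, 0.006, -1.0]]
ft_force: [-0.2, -0.0, -1.6]
opening: 0.457
finger_force: 60.4
t 5.65 pos [ 0.5324 -0.154   0.1849] yaw -0.1473 shift [350.7  -7.    4.1] turn [  0.32   0.18 -17.32] F [-0.2 -0.  -1.6] open 0.457
```

```bash
python3 -m pendant '[20,-0.6,0,0,0,0,30, 35,-0.6,0,0,0,0,30, 35,-0.6,0,0,0,0,30, 35,-0.6,0,0,0,0,30, 35,-0.6,0,0,0,0,30, 35,-0.6,0,0,0,0,30, 35,-0.6,0,0,0,0,30, 35,-0.6,0,0,0,0,30]'>/dev/null; python3 -m pendant '[35,-0.6,0,0,0,0,30, 30,-0.6,0,0,0,0,30, 20,-0.6,0,0,0,-3.3,30, 0,0,0,0,0,-7,30, 0,0,0,0,0,-7,30, 0,0,0,0,0,0,30, 0,0,0,0,0,0,30,0,0,0,0,0,0,30]'>/dev/null; python3 -m pendant '[0,0,0,0,0,0,30, 0,0,0,0,0,0,30, 0,0,0,0,0,0,30]'>/dev/null
python3 -c "
from h import *
c=get_calibration('wrist')
go(np.array([.577,.194,.18]),.155)
im=read_camera('wrist')
cv2.imwrite('pics/w3.png',im[:,:,::-1])
np.set_printoptions(suppress=True);print(repr(c['R']),repr(c['t']))
print([fproj(p,c).round(1) for p in rect(.155,[.578,.194],.05,.038,.085)])"
```

```text
t 7.23 pos [0.5755 0.1938 0.1813] yaw 0.153 shift [-0.   1.5  1.3] turn [ 0.   -0.   -0.11] F [ 0.5 -0.5 -1.3] open 0.46
array([[ 0.98828744,  0.15260306, -0.00049242],
       [ 0.14652537, -0.94801561,  0.28248314],
       [ 0.04264097, -0.27924669, -0.95927214]]) array([-0.59843945,  0.07689618,  0.35906632])
[array([289.6, 180.2]), array([353.1, 180.1]), array([351.7, 225.3]), array([290.9, 225.5])]
```

View pics/w3.png

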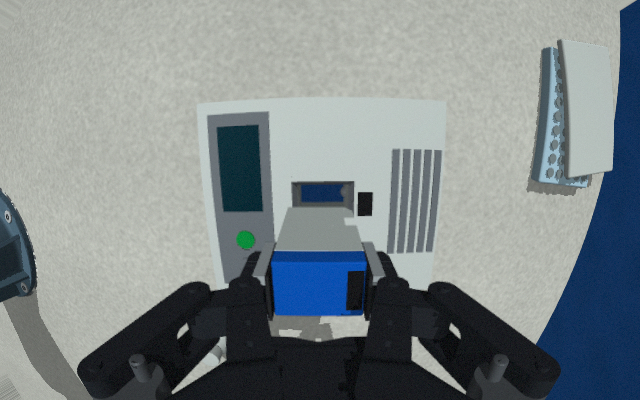

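Wrist: held blue cap at cols 272–365, rows 250–315; well mouth edge at row 181, cols 292–355, mark at (365,204). Prediction is off by ~2 px in columns; zooming in.

```bash
python3 -c "
import cv2,numpy as np
k=cv2.imread('pics/w3.png')
a=cv2.resize(k[172:222,280:380],None,fx=7,fy=6,interpolation=cv2.INTER_CUBIC);b=cv2.resize(k[240:322,265:378],(700,300),interpolation=cv2.INTER_CUBIC)
cv2.imwrite('pics/w3c.png',np.vstack([a,b]))"
```

```text
(no output)
```

View pics/w3c.png

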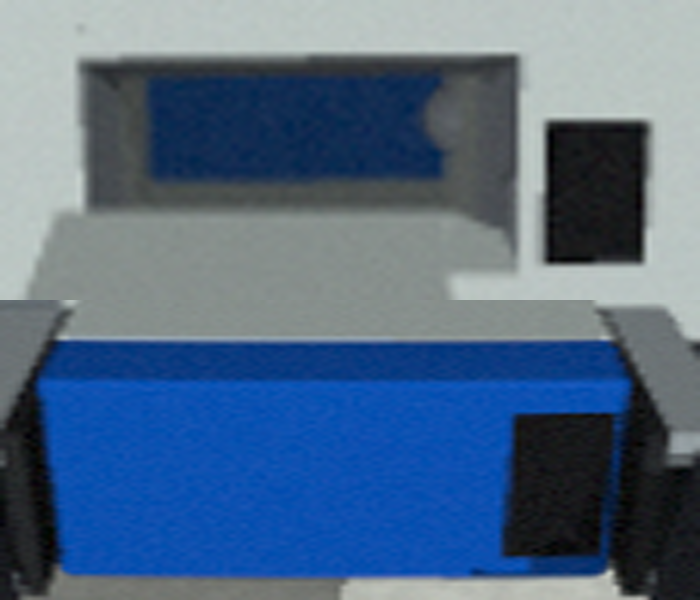

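Crop: mouth's far edge (82,62)–(518,57), i.e. px (291.7,182.3)–(354,181.5); mark (545,122)–(645,263); cap top corners px (271.5,261.9),(366.7,261.9),(363,315.2),(275.5,315.2).

```bash
python3 - <<'E'
from h import *
np.set_printoptions(precision=4,suppress=True)
c={"K":get_calibration("wrist")["K"],"R":np.array([[ 0.98828744,  0.15260306, -0.00049242],[ 0.14652537, -0.94801561,  0.28248314],[ 0.04264097, -0.27924669, -0.95927214]]),"t":np.array([-0.59843945,  0.07689618,  0.35906632])}
L,Rr,m=[fonz(p,c,.085) for p in((291.7,182.3),(354,181.5),(365.2,204.1))]
print("edge",L,Rr,Rr-L,"mark",m)
d=(Rr-L)/np.linalg.norm(Rr-L);n=np.array([-d[1],d[0],0]);print("yaw",np.arctan2(d[1],d[0]),"well c",(L+Rr)/2-n*.019)
w=[fonz(p,c,.2116) for p in((271.5,261.9),(366.7,261.9),(363,315.2),(275.5,315.2))];print("cap",w,np.mean(w,0),w[1]-w[0],w[2]-w[3],w[0]-w[3],w[1]-w[2])
b=fonz((287.4,207.3),c,.1366);print("foot left front",b)
for z in(.085,):print("mark->well",m[:2]-.034*d[:2])
E
```

```text
edge [0.5522 0.2075 0.085 ] [0.6007 0.2157 0.085 ] [0.0484 0.0082 0.    ] mark [0.6131 0.1987 0.085 ]
yaw 0.16709894472932343 well c [0.5796 0.1928 0.085 ]
cap [array([0.5549, 0.204 , 0.2116]), array([0.593 , 0.2099, 0.2116]), array([0.5974, 0.183 , 0.2116]), array([0.559 , 0.1771, 0.2116])] [0.5761 0.1935 0.2116] [0.0381 0.0059 0.    ] [0.0384 0.0059 0.    ] [-0.0041  0.0269  0.    ] [-0.0044  0.0269  0.    ]
foot left front [0.5544 0.2034 0.1366]
mark->well [0.5796 0.1931]
```

```bash
python3 -m pendant '[-0.8,3.4,10,0,0,-0.7,30, 0,0,15,0,0,0,30, 0,0,13,0,0,0,30, 0,0,5,0,0,0,30, 0,0,0,0,0,0,30, 0,0,0,0,0,0,30, 0,0,0,0,0,0,30,0,0,0,0,0,0,30]'>/dev/null
python3 -c "
from h import *
go(np.array([.579,.1933,.128]),.165)"
```

```text
t 7.95 pos [0.5796 0.1939 0.1392] yaw 0.1668 shift [-0.5 -0.7 11.2] turn [0.09 0.   0.1 ] F [-0.3 -0.7 -0. ] open 0.457
```

```bash
python3 -m pendant '[-0.5,-0.7,4,0,0,0,30, 0,0,4,0,0,0,30, 0,0,3,0,0,0,30, 0,0,2,0,0,0,30, 0,0,2,0,0,0,30, 0,0,0,0,0,0,30,0,0,0,0,0,0,30]'
python3 -c "
from h import *
go(np.array([.579,.1933,.118]),.165)"
```

```text
time: 8.53
position: [0.5782, 0.1933, 0.1231]
tcp_rot: [[-0.166, 0.986, -0.0], [0.986, 0.166, 0.0], [0.0, -0.0, -1.0]]
ft_force: [-0.3, 1.1, -0.7]
opening: 0.463
finger_force: 60.5
t 8.53 pos [0.5782 0.1933 0.1231] yaw 0.1668 shift [-0.1  0.8  5.1] turn [-0.02 -0.01  0.1 ] F [-0.3  1.1 -0.7] open 0.463
```

```bash
python3 -m pendant '[0,0.3,2,0,0,0,30, 0,0,2,0,0,0,30, 0,0,2,0,0,0,30, 0,0,2,0,0,0,30, 0,0,0,0,0,0,30]'; python3 -m pendant '[0,0,2,0,0,0,30, 0,0,2,0,0,0,30, 0,0,2,0,0,0,30, 0,0,0,0,0,0,30, 0,0,0,0,0,0,30]'
```

```text
time: 8.95
position: [0.5784, 0.1934, 0.1147]
tcp_rot: [[-0.166, 0.986, -0.001], [0.986, 0.166, 0.0], [0.0, -0.001, -1.0]]
ft_force: [-0.4, 1.0, -1.6]
opening: 0.458
finger_force: 60.5
time: 9.37
position: [0.5784, 0.1933, 0.1089]
tcp_rot: [[-0.166, 0.986, -0.001], [0.986, 0.166, 0.0], [0.0, -0.001, -1.0]]
ft_force: [0.1, 1.8, -2.0]
opening: 0.456
finger_force: 60.4
```

```bash
python3 -m pendant '[0.4,0,1.5,0,0,0,30, 0,0,1.5,0,0,0,30, 0,0,1.5,0,0,0,30, 0,0,0,0,0,0,30]'; python3 -m pendant '[0,0,1.5,0,0,0,30, 0,0,1.5,0,0,0,30, 0,0,0,0,0,0,30]'; python3 -m pendant '[0,0,1.5,0,0,0,30, 0,0,1.5,0,0,0,30, 0,0,0,0,0,0,30]'
```

```text
time: 9.7
position: [0.5784, 0.1935, 0.1043]
tcp_rot: [[-0.166, 0.986, -0.001], [0.986, 0.166, -0.0], [-0.0, -0.001, -1.0]]
ft_force: [-0.4, -0.0, -1.0]
opening: 0.458
finger_force: 60.5
time: 9.95
position: [0.5784, 0.1936, 0.1014]
tcp_rot: [[-0.166, 0.986, -0.001], [0.986, 0.166, -0.0], [-0.0, -0.001, -1.0]]
ft_force: [0.2, 0.0, -0.8]
opening: 0.454
finger_force: 60.5
time: 10.2
position: [0.5784, 0.1936, 0.0984]
tcp_rot: [[-0.166, 0.986, -0.001], [0.986, 0.166, -0.0], [-0.0, -0.001, -1.0]]
ft_force: [0.1, 0.4, -0.7]
opening: 0.461
finger_force: 60.5
```

```bash
for i in 1; do python3 -m pendant '[0,0,1,0,0,0,30, 0,0,1,0,0,0,30, 0,0,0,0,0,0,30]'; done; python3 -m pendant '[0,0,1,0,0,0,30, 0,0,1,0,0,0,30, 0,0,0,0,0,0,30]'; python3 -m pendant '[0,0,1,0,0,0,30, 0,0,0.5,0,0,0,30, 0,0,0,0,0,0,30]'
```

```text
time: 10.45
position: [0.5785, 0.1937, 0.0966]
tcp_rot: [[-0.166, 0.986, -0.0], [0.986, 0.166, -0.0], [0.0, -0.0, -1.0]]
ft_force: [-0.8, 0.3, -0.8]
opening: 0.462
finger_force: 60.5
time: 10.7
position: [0.5784, 0.1937, 0.0945]
tcp_rot: [[-0.166, 0.986, -0.0], [0.986, 0.166, -0.0], [0.0, -0.0, -1.0]]
ft_force: [-0.3, -0.4, -1.1]
opening: 0.456
finger_force: 60.5
time: 10.95
position: [0.5785, 0.1937, 0.0932]
tcp_rot: [[-0.166, 0.986, -0.0], [0.986, 0.166, -0.0], [0.0, -0.0, -1.0]]
ft_force: [-0.3, 0.2, -1.6]
opening: 0.458
finger_force: 60.5
```

```bash
python3 -m pendant '[0,0,1,0,0,0,30, 0,0,0.5,0,0,0,30, 0,0,0,0,0,0,30]'; python3 -m pendant '[0,0,1,0,0,0,30, 0,0,0.5,0,0,0,30, 0,0,0,0,0,0,30]';python3 -m pendant '[0,0,1,0,0,0,30, 0,0,0.5,0,0,0,30, 0,0,0,0,0,0,30]'
```

```text
time: 11.2
position: [0.5785, 0.1937, 0.0916]
tcp_rot: [[-0.166, 0.986, -0.0], [0.986, 0.166, -0.0], [0.0, -0.0, -1.0]]
ft_force: [0.4, -0.1, -0.6]
opening: 0.461
finger_force: 60.5
time: 11.45
position: [0.5785, 0.1937, 0.0901]
tcp_rot: [[-0.166, 0.986, -0.0], [0.986, 0.166, -0.0], [0.0, -0.0, -1.0]]
ft_force: [-0.3, -0.1, -0.7]
opening: 0.458
finger_force: 60.5
time: 11.7
position: [0.5781, 0.1936, 0.0885]
tcp_rot: [[-0.166, 0.986, -0.001], [0.986, 0.166, -0.0], [-0.0, -0.001, -1.0]]
ft_force: [-2.0, -1.2, 0.0]
opening: 0.457
finger_force: 60.7
```

```bash
python3 -m pendant '[0,0,0.8,0,0,0,30, 0,0,0,0,0,0,30, 0,0,0,0,0,0,30]'
```

```text
time: 11.95
position: [0.5779, 0.1936, 0.0875]
tcp_rot: [[-0.166, 0.986, -0.002], [0.986, 0.166, -0.0], [-0.0, -0.002, -1.0]]
ft_force: [-4.4, -0.9, -0.5]
opening: 0.457
finger_force: 60.7
```

```bash
python3 -m pendant '[0,0,0,0,0,0,42, 0,0,0,0,0,0,50, 0,0,0,0,0,0,65, 0,0,0,0,0,0,65]'; python3 -m pendant '[0,0,-20,0,0,0,65, 0,0,-25,0,0,0,65, 0,0,-15,0,0,0,40, 0,0,0,0,0,0,0, 0,0,0,0,0,0,0, 0,0,0,0,0,0,0, 0,0,0,0,0,0,0, 0,0,0,0,0,0,0]'
python3 -c "
from h import *
c=get_calibration('wrist')
go(np.array([.5785,.1936,.122]),.1668)
cv2.imwrite('pics/w4.png',read_camera('wrist')[:,:,::-1])
for z in(.112,.119):print([fproj(p,c).round(1) for p in rect(.1668,[.5785,.1936],.04,.028,z)])"
```

```text
time: 12.28
position: [0.5793, 0.1937, 0.0884]
tcp_rot: [[-0.166, 0.986, 0.001], [0.986, 0.166, 0.0], [-0.0, 0.001, -1.0]]
ft_force: [-0.7, 0.2, 0.6]
opening: 0.756
finger_force: 0.0
time: 12.95
position: [0.5778, 0.1935, 0.1465]
tcp_rot: [[-0.166, 0.986, -0.002], [0.986, 0.166, -0.0], [0.0, -0.002, -1.0]]
ft_force: [-0.3, -0.0, 0.2]
opening: -0.002
finger_force: 0.0
t 12.95 pos [0.5778 0.1935 0.1465] yaw 0.1667 shift [-0.   0.8 24.5] turn [-0.14 -0.   -0.01] F [-0.3 -0.   0.2] open -0.002
[array([286.2, 210.5]), array([353. , 210.5]), array([351.3, 252.7]), array([287.8, 252.6])]
[array([285. , 214.2]), array([354.2, 214.3]), array([352.4, 257.7]), array([286.7, 257.6])]
```

View pics/w4.png

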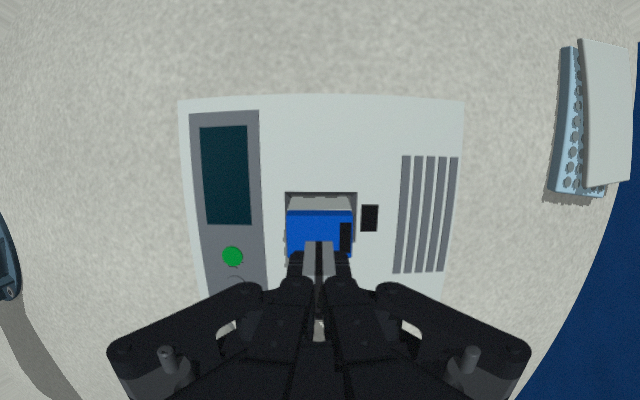

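Picture: cartridge upright in the well, cap cols 286–353, rows 210–257, shut fingertips over its middle, bar towards the mark (370,218). Now press.

```bash
python3 -m pendant '[0,0.7,12,0,0,0,0, 0,0,8,0,0,0,0, 0,0,3,0,0,0,0, 0,0,0,0,0,0,0, 0,0,0,0,0,0,0]'; python3 -m pendant '[0,0,2,0,0,0,0, 0,0,2,0,0,0,0, 0,0,0,0,0,0,0]'; python3 -m pendant '[0,0,1.5,0,0,0,0, 0,0,1.5,0,0,0,0, 0,0,0,0,0,0,0]'
```

```text
time: 13.42
position: [0.5789, 0.1937, 0.1242]
tcp_rot: [[-0.166, 0.986, -0.001], [0.986, 0.166, -0.0], [0.0, -0.001, -1.0]]
ft_force: [-0.2, 0.4, -0.2]
opening: -0.001
finger_force: 0.0
time: 13.67
position: [0.5793, 0.1938, 0.1208]
tcp_rot: [[-0.166, 0.986, 0.0], [0.986, 0.166, -0.0], [-0.0, 0.0, -1.0]]
ft_force: [-0.8, 0.3, -0.8]
opening: -0.003
finger_force: 0.0
time: 13.92
position: [0.5794, 0.1938, 0.118]
tcp_rot: [[-0.166, 0.986, 0.0], [0.986, 0.166, 0.0], [-0.0, 0.0, -1.0]]
ft_force: [0.1, -0.6, 0.5]
opening: 0.004
finger_force: 0.0
```

```bash
P='python3 -m pendant'; python3 -m pendant '[0,0,1,0,0,0,0, 0,0,1,0,0,0,0, 0,0,0,0,0,0,0]' | grep -E 'posi|ft_'; python3 -m pendant '[0,0,1,0,0,0,0, 0,0,1,0,0,0,0, 0,0,0,0,0,0,0]'| grep -E 'posi|ft_'; python3 -m pendant '[0,0,1,0,0,0,0, 0,0,1,0,0,0,0, 0,0,0,0,0,0,0]'| grep -E 'posi|ft_'
```

```text
position: [0.5799, 0.1939, 0.1168]
ft_force: [-0.1, -0.4, 5.1]
position: [0.5799, 0.1939, 0.1148]
ft_force: [-0.6, -0.9, 5.5]
position: [0.5799, 0.1939, 0.1127]
ft_force: [-0.1, -0.4, 3.8]
```

```bash
python3 -m pendant '[0,0,1,0,0,0,0, 0,0,1,0,0,0,0, 0,0,1,0,0,0,0, 0,0,0,0,0,0,0]' | grep -E 'posi|ft_'; python3 -m pendant '[0,0,1,0,0,0,0, 0,0,1,0,0,0,0, 0,0,1,0,0,0,0, 0,0,0,0,0,0,0]'| grep -E 'posi|ft_'; python3 -m pendant '[0,0,1,0,0,0,0, 0,0,1,0,0,0,0, 0,0,0,0,0,0,0]'| grep -E 'posi|ft_'
```

```text
position: [0.5795, 0.1938, 0.1091]
ft_force: [0.5, 0.7, 2.4]
position: [0.5794, 0.1938, 0.1058]
ft_force: [0.9, 0.3, 2.3]
position: [0.579, 0.1938, 0.1035]
ft_force: [0.0, 0.6, 1.0]
```

```bash
python3 -m pendant '[0,0,0.7,0,0,0,0, 0,0,0.8,0,0,0,0, 0,0,0,0,0,0,0]' | grep -E 'posi|ft_'; python3 -m pendant '[0,0,0.7,0,0,0,0, 0,0,0.8,0,0,0,0, 0,0,0,0,0,0,0]'| grep -E 'posi|ft_'; python3 -m pendant '[0,0,0.5,0,0,0,0, 0,0,0.5,0,0,0,0, 0,0,0,0,0,0,0]'| grep -E 'posi|ft_'
```

```text
position: [0.579, 0.1937, 0.1021]
ft_force: [0.2, 0.3, 0.6]
position: [0.5792, 0.1938, 0.1009]
ft_force: [-0.1, -0.1, 1.7]
position: [0.5792, 0.1938, 0.1]
ft_force: [-1.5, -0.5, 3.6]
```

```bash
python3 -m pendant '[0,0,0.5,0,0,0,0, 0,0,0.5,0,0,0,0, 0,0,0,0,0,0,0]' | grep -E 'posi|ft_'; python3 -m pendant '[0,0,0.5,0,0,0,0, 0,0,0.5,0,0,0,0, 0,0,0,0,0,0,0]'| grep -E 'posi|ft_'; python3 -m pendant '[0,0,0.5,0,0,0,0, 0,0,0.3,0,0,0,0, 0,0,0,0,0,0,0]'| grep -E 'posi|ft_'
```

```text
position: [0.5793, 0.1938, 0.0988]
ft_force: [-0.8, 0.1, 2.2]
position: [0.5793, 0.1938, 0.0979]
ft_force: [0.5, -0.3, 2.2]
position: [0.5794, 0.1938, 0.0972]
ft_force: [0.1, -0.1, 2.6]
```

```bash
python3 -m pendant '[0,0,0.5,0,0,0,0, 0,0,0.3,0,0,0,0, 0,0,0,0,0,0,0]' | grep -E 'posi|ft_'; python3 -m pendant '[0,0,0.5,0,0,0,0, 0,0,0.3,0,0,0,0, 0,0,0,0,0,0,0]'| grep -E 'posi|ft_'
```

```text
position: [0.5795, 0.1938, 0.0967]
ft_force: [-0.6, 0.2, 5.8]
position: [0.5797, 0.1939, 0.0967]
ft_force: [-2.7, -0.3, 9.4]
```

```bash
python3 -m pendant '[0,0,0.5,0,0,0,0, 0,0,0,0,0,0,0, 0,0,0,0,0,0,0]' | grep -E 'posi|ft_'; python3 -m pendant '[0,0,0.4,0,0,0,0, 0,0,0,0,0,0,0, 0,0,0,0,0,0,0]'| grep -E 'posi|ft_'
```

```text
position: [0.5801, 0.1939, 0.0967]
ft_force: [-2.4, -0.4, 12.5]
position: [0.5803, 0.194, 0.0967]
ft_force: [-2.2, -0.3, 14.0]
```

```bash
python3 -m pendant '[0,0,0,0,0,0,0, 0,0,-2,0,0,0,0, 0,0,-4,0,0,0,0, 0,0,-14,0,0,0,0, 0,0,-30,0,0,0,0, 0,0,-30,0,0,0,0, 0,0,0,0,0,0,0, 0,0,0,0,0,0,0]'; python3 - <<'E'
from h import *
c=get_calibration('wrist');a=read_camera('wrist')
for z in(.0967,.101,.115):print(z,[fproj(p,c).round(1) for p in rect(.1668,[.5793,.1936],.04,.028,z)])
s=read_camera('scene')
k=lambda i,x,y:cv2.resize(i[y:y+80,x:x+100],None,fx=4,fy=4,interpolation=cv2.INTER_CUBIC)
w=cv2.resize(a[150:310,240:400],(400,400),interpolation=cv2.INTER_CUBIC)
o=np.hstack([w,np.vstack([k(s,340,140),np.zeros((80,400,3),np.uint8)])]);cv2.imwrite('pics/end.png',o[:,:,::-1])
E
```

```text
time: 18.75
position: [0.5805, 0.194, 0.1766]
tcp_rot: [[-0.166, 0.986, 0.004], [0.986, 0.166, 0.001], [-0.0, 0.004, -1.0]]
ft_force: [-0.3, 0.1, -0.4]
opening: -0.002
finger_force: 0.0
0.0967 [array([289.2, 191.6]), array([343.3, 191.5]), array([342.4, 226.9]), array([290.2, 226.9])]
0.101 [array([288.7, 193.1]), array([343.8, 193. ]), array([342.8, 229. ]), array([289.7, 229. ])]
0.115 [array([286.8, 198.3]), array([345.4, 198.3]), array([344.3, 236.2]), array([288.1, 236.2])]
```

View pics/end.png

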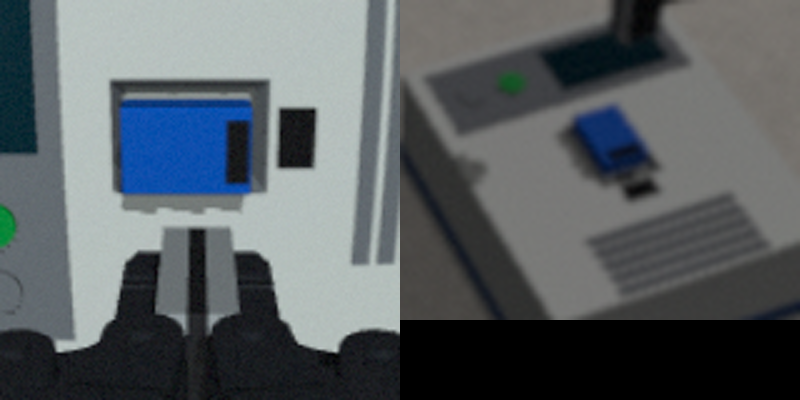

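The cap reads rows 191.6–227, cols 288–341. That matches a top height of 0.0967, so it has stayed at the height where the bottom plate stopped it, with the bar towards the mark and the gripper clear.

```bash
python3 -c "
from cell import job_done;print(job_done())"
```

```text
the job is handed in; nothing more can be done
None
```

The blue cartridge is seated in the analyser well, black stripe towards the mark; it stopped rigidly at a 14 N press, stayed down after I let go, and I handed the job in at about 19 s.

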